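# Bolt the lid of the tool case

## Robot

A 7-joint arm with a two-finger parallel gripper is mounted at the origin on a cart in front of the work surface, level with it; the furniture and walls round the work are solid. World frame = base frame: x ahead of the robot, y to its left, z up, the work surface at z = 0. Lengths are in m, angles in rad, forces in N, time in s.
With the tool pointing down it reaches from about 0.425 to 0.825 m from the base axis. Payload 3.6 kg.
Tool frame: the origin (TCP) lies on the mounting face of the last link; the fingertips stand 173 mm ahead of it and the grasp point (between the pads) lies 155 mm ahead of it (arm.tcp_to_tips is the z of the fingertips in the tool frame, in m); z points along the fingers, y is the line along which they close (so a half turn about z gives the same grasp; the last joint's range is limited). The gripper opens to 85 mm and grips with 20 to 120 N. Pads are 22 mm wide; open, the fingers measure 114 mm over their backs; the gripper's body (76 mm by 85 mm) begins 54 mm behind the grasp point. The pads swing forward as they close: fully open they stand 13 mm farther back than shut.
Start: joints at [1.145, 0.615, -0.013, 1.423, 0.008, 1.103, -0.04], TCP at [0.253, -0.599, 0.405] pointing down, gripper open.
Joint ranges: [-3.12, 3.12], [-0.3, 2.06], [-1.34, 1.32], [0.26, 2.42], [-1.36, 4.5], [0.01, 1.98], [-2.84, 2.84]. Speed limits (rad/s): [2.79, 2.79, 3.14, 3.14, 3.14, 3.14, 3.14].

## Interface

Orientations are given as a unit quaternion [w, x, y, z].
In Python, from station import sensors, eyes, job, arm gives the robot as it stands.
- The arm moves only by the shell command python3 -m handwheel 'ROWS' [FORCE]. ROWS is JSON, a list of rows, each a list of 5 numbers: the opening, from 0 (shut) to 1 (fully open), then the shift along the tool's x, y, z in m, then the turn about the tool's z in rad. A call has 1 to 12 rows; each row shifts and turns the commanded pose from where the row before left it, along the tool's axes as they then stand; what a row does not reach is not made up. A row lasts 1/8 s, in which the tool goes at most 62.5 mm and 10.7 degrees, less where a joint would pass 70% of its speed; a pose out of reach is approached as far as the arm can. A call is refused whole if a number of a shift passes 0.0625 or a number of a turn 0.188, either way. A call with a gripper value outside its range is refused whole. The fingers move at their own pace and stop on an object; FORCE is the grip in N (left out, the last holds). Time passes only in rows, so rows that do not move let the fingers close. It gives the time, the measured TCP pose, the force, the opening and the grip force at its end, in the units of the state.
- sensors.observe(): the state, without advancing time (a new reading comes with each control period).
- eyes.read_camera(name): name is "side" or "top" or "wrist"; returns a dict with "img" (480x640x3 uint8, red, green, blue), "depth" (480x640 float32, m along the optical axis (not along the pixel's ray), 0 where there is no reading), "vfov" (degrees; the focal length in pixels is half the picture's height over the tangent of half this angle, whatever the lens; pixels are square), "cx", "cy" (the principal point, pixels), "R" (3x3) and "t" (3): a world point X has camera coordinates R X + t. Camera axes: x right, y down, z forward; pixel columns grow to the right and rows downward; lengths in m; the calibration is good to about 2 mm. A picture is of the moment at which its call begins.
- job.job_done(): hands the job in; it is judged then, once.
The state is a dict: "clock": time; "joint_positions": joint angles; "joint_vel": joint speeds; "joint_efforts": joint torques, N m; "position": TCP position; "orientation": TCP orientation; "force": force on the tool from outside, world axes, zero at the start; "torque": the same for the moment, N m; "opening": finger opening in m; "grasp_force": force on a finger pad.
Only numpy, scipy, OpenCV 4.12 (cv2) and the standard library are available. Lean on these libraries where they do the work, as an engineer would, in place of code of your own. Each camera call takes 0.05 s, during which the arm holds its last target. There are 200 camera calls.

## Task

Two wooden cases stand on the bench, each with a drawn barrel bolt on its lid. Lock the case that has the brass-coloured bolt: slide that bolt fully home through its keeper and let go of it. Leave the black bolt of the other case as it is.

Things in the scene. Friction and masses are not known exactly. Their poses are not given: they have to be found in the camera images.
- brass_knob (a point): Point on the axis of the brass bolt's knob, an upright round post 16 mm thick on the sliding rod. The post's top is 17 mm above this point and it is plain down to 23 mm below it, where a collar begins. The rod's axis is 35 mm below. z is up, y across the rod, x along the rod toward the keeper: the bolt slides home in direction +x, roughly away from the robot.
- brass_bolt (a joint): How far the brass bolt is slid, in m: 0 fully drawn, about 0.026 its tip enters the keeper, 0.060 fully home at its solid end stop. It slides against a steady friction of about 3 N and stays where it is left.
- brass_case: Wooden case with a green lid, 240 (x) x 130 (y) mm, lid top 55 mm above the bench; it does not move. Origin under its centre; x along the bolt toward the keeper. On the lid, centred on y = 0, brass strap guides 26 mm wide (tops 79.5 mm above the bench) at x = -62 and 46 mm, the keeper at x = 86 mm. The knob travels from x = -33 to 27 mm, its top 120 mm above the bench.
- black_knob (a point): The same point on the black bolt of the other case, which is built alike. This bolt is to be left as it is.

How it is judged:
At the end, for the whole second after the job is handed in: The brass bolt is through its keeper, within 12 mm of its end stop, and at rest; the black bolt is within 15 mm of where it was (value of joint brass_bolt above 0.048 m and velocity of joint brass_bolt below 0.01 m/s and distance of black_knob from where it was at the start of the episode below 0.015 m); the robot touches nothing.
It fails at once if the black bolt is slid by more than 15 mm (distance of black_knob from where it was at the start of the episode above 0.015 m).
It also fails if it takes over 29 s, if anything falls off the work surface, if the arm or the gripper's body presses on something with over 40 N, if the wrist force passes 120 N, or if a joint passes its speed limit or range.

## Working session

There is one attempt and no reset: what is moved stays moved. The work goes in short steps, Python scripts to look and compute and a shell command to move; the robot and the scene stay as the last step left them, time stands still between calls to the robot, and variables do not carry over. Pictures are saved under pics/ and viewed, at most 10 in all, crops included, and the job is handed in when it is done.

```bash
mkdir -p pics
cat > h.py <<'E'
import numpy as np,cv2
from station import sensors,eyes,job,arm
def cam(n):
    c=eyes.read_camera(n); c['f']=240/np.tan(np.radians(c['vfov'])/2); return c
def ray(c,u,v):
    d=np.array([(u-c['cx'])/c['f'],(v-c['cy'])/c['f'],1]); R=np.array(c['R']); return -R.T@np.array(c['t']),R.T@d
def onz(c,u,v,z):
    o,d=ray(c,u,v); return o+d*(z-o[2])/d[2]
def cloud(c):
    v,u=np.mgrid[:480,:640]; D=c['depth']
    P=np.stack([(u-c['cx'])/c['f']*D,(v-c['cy'])/c['f']*D,D],-1)
    return (P-np.array(c['t']))@np.array(c['R'])
def tri(c1,p1,c2,p2):
    o,d=ray(c1,*p1);q,e=ray(c2,*p2)
    s=np.linalg.lstsq(np.stack([d,-e],1),q-o,rcond=None)[0]
    a,b=o+s[0]*d,q+s[1]*e; return (a+b)/2,np.linalg.norm(a-b)
E
python3 - <<'E'
from h import *
a=[cam(n) for n in('top','side')]
for n,c in zip(('top','side'),a): cv2.imwrite(f'pics/{n}.png',c['img'][:,:,::-1]); print(n,c['R'],c['t'],c['f'],(c['depth']>0).mean())
s=sensors.observe();print(s['clock'],s['position'],s['orientation'],s['force'])
E
```

```text
top [[ 0.01861424 -0.999757   -0.01180871]
 [-0.98831851 -0.01661188 -0.15149448]
 [ 0.1512615   0.01449072 -0.98838756]] [0.00957537 0.5475048  0.8492473 ] 467.37916711780457 0.9961360677083333
side [[-0.78675379 -0.61722114  0.00751884]
 [-0.48598274  0.61186598 -0.62405192]
 [ 0.38057751 -0.49462924 -0.7813467 ]] [0.44922109 0.30160273 0.72715438] 443.986955002845 0.99603515625
0.1 [ 0.252874   -0.59846825  0.4036392 ] [-1.16404588e-03  9.80089187e-01  1.98554226e-01 -2.24677266e-04] [-0.6995147   0.2884862  -0.66967484]
```

View pics/top.png

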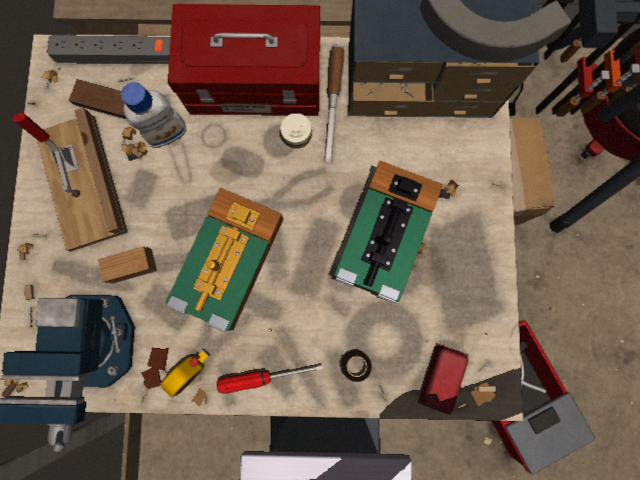

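View pics/side.png

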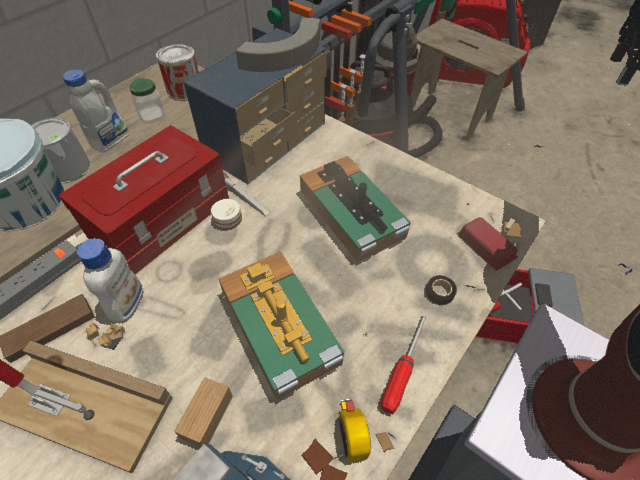

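Top view: the brass bolt's case is at about (227,260) px with its knob near (215,265); the black one is near (387,232). Side view: the brass knob is near (280,305), and its keeper is at (262,272). Next I'll measure the knob and the rod axis.

Run:
```python
from h import *
T={}
for n in('top','side'):
    c=cam(n);P=cloud(c);hsv=cv2.cvtColor(c['img'],cv2.COLOR_RGB2HSV)
    box=np.zeros((480,640),bool)
    if n=='top': box[190:330,165:285]=1
    else: box[250:400,215:345]=1
    m=cv2.inRange(hsv,(15,130,60),(32,255,255))>0
    m&=box
    k=m&(P[...,2]>.09)
    v,u=np.nonzero(k);Q=P[k];print(n,len(Q),'knob px',u.mean(),v.mean(),'xyz',Q.mean(0),Q.max(0),Q.min(0))
    t=k&(P[...,2]>Q[:,2].max()-.005);v,u=np.nonzero(t);print(' top px',u.mean(),v.mean(),P[t].mean(0))
    T[n]=(c,(u.mean(),v.mean()))
    g=box&(cv2.inRange(hsv,(50,80,20),(90,255,255))>0)&(P[...,2]>.04)&(P[...,2]<.07)
    L=P[box&(P[...,2]>.045)&(P[...,2]<.065)];r=cv2.minAreaRect((L[:,:2]).astype(np.float32));print(' lid rect',r, np.median(P[g][:,2]))
    b=P[m&(P[...,2]>.066)&(P[...,2]<.09)][:,:2]; l=cv2.fitLine(b.astype(np.float32),cv2.DIST_HUBER,0,.01,.01).ravel();print(' line',l,np.degrees(np.arctan2(l[1],l[0])))
print(tri(*T['top'],*T['side']))
w=cam('wrist');print('wristcam pos',-np.array(w['R']).T@w['t'])
```

```text
top 116 knob px 213.67241379310346 263.80172413793105 xyz [0.48104319 0.17494231 0.23232942] [0.50171222 0.2133107  0.92244249] [0.41247247 0.00636192 0.09023129]
 top px 223.76470588235293 255.94117647058823 [0.41247247 0.00636192 0.92244249]
 lid rect ((0.5112043619155884, 0.19918817281723022), (0.13163061439990997, 0.24538882076740265), 67.79977416992188) 0.055399711514634464
 line [ 0.92607373 -0.3773426   0.5135156   0.19626752] -22.169174
side 102 knob px 279.65686274509807 304.7156862745098 xyz [0.45656055 0.24058002 0.20338732] [0.5023678  0.45240012 0.75299782] [0.22326151 0.1994911  0.09042013]
 top px 271.92857142857144 298.07142857142856 [0.22326151 0.45240012 0.75299782]
 lid rect ((0.5290371179580688, 0.23776379227638245), (0.2155599147081375, 0.2472667694091797), 67.5185546875) 0.05577858780203852
 line [ 0.92506164 -0.379817    0.5074244   0.20158105] -22.322346
(array([0.51863145, 0.19285733, 0.09184492]), np.float64(0.01512837724380084))
wristcam pos [ 0.31964074 -0.57055878  0.37210237]
```

Lid centre is about (0.511, 0.199) and the bolt direction is −22.2°, consistent in both views. A few bad depth readings spoiled the knob-top values, so I'll take the knob's height again with the wrist camera. Now I'll turn the tool to the bolt and travel over.

```bash
python3 -m handwheel '[[1,0,0,0,0.157],[1,0,0,0,0.157],[1,0,0,0,0.157],[1,0,0,0,0.157],[1,0,0,0,0.157],[1,0,-0.05,0,0],[1,0,-0.05,0,0],[1,0,-0.05,0,0],[1,0,-0.05,0,0],[1,0,-0.05,0,0],[1,0,-0.05,0,0],[1,0,-0.05,0,0]]' 20
python3 -m handwheel '[[1,0,-0.05,0,0],[1,0,-0.05,0,0],[1,0,-0.05,0,0],[1,0,-0.05,0,0],[1,-0.01,-0.05,0,0],[1,-0.02,-0.05,0,0],[1,-0.03,-0.05,0,0],[1,-0.03,-0.05,0,0],[1,-0.02,-0.05,0,0],[1,-0.01,-0.036,0,0],[1,0,0,0,0],[1,0,0,0,0]]'
python3 - <<'E'
from h import *
from scipy.spatial.transform import Rotation as Ro
s=sensors.observe();q=s['orientation'];R=Ro.from_quat([q[1],q[2],q[3],q[0]]).as_matrix();print(s['position'],np.degrees(np.arctan2(R[1,0],R[0,0])),R[:,2],s['clock'])
w=cam('wrist');t=cam('top')
cv2.imwrite('pics/w1.png',w['img'][:,:,::-1]);cv2.imwrite('pics/t1.png',t['img'][:,:,::-1])
P=cloud(w);ok=(P[...,2]>.095)&(P[...,2]<.135)&(np.hypot(P[...,0]-.481,P[...,1]-.2116)<.04)&(w['depth']>0)
v,u=np.nonzero(ok);print(len(u),u.mean(),v.mean(),P[ok].min(0),P[ok].max(0),np.median(P[ok],0))
k=ok&(P[...,2]>.116);print(P[k].mean(0),k.sum(), 'err tool', R.T@(P[k].mean(0)-s['position']))
E
```

```text
clock: 1.75
position: [0.385, -0.2727, 0.4049]
orientation: [-0.0, 0.982, -0.191, 0.0]
force: [1.0, -0.6, 1.1]
opening: 0.0851
grasp_force: 0.0
clock: 3.25
position: [0.4559, 0.2202, 0.4046]
orientation: [0.001, 0.981, -0.192, -0.0]
force: [0.5, -2.0, -0.3]
opening: 0.0853
grasp_force: 0.0
[0.455928   0.22019379 0.40456965] -22.126578597575048 [-4.43846253e-04 -1.23500684e-03 -9.99999139e-01] 3.25
434 314.6175115207373 177.32718894009216 [0.4869839  0.19675831 0.09551443] [0.50262117 0.21224435 0.12124552] [0.49574333 0.20419203 0.11847203]
[0.49496106 0.20450105 0.11849459] 382 err tool [ 0.04205371 -0.00054003  0.28607688]
```

View pics/w1.png

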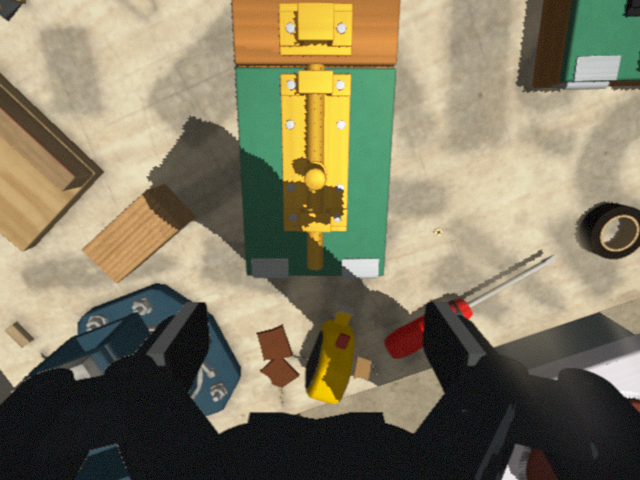

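The wrist picture shows the brass knob top at about (315,177) px, the rod running straight up the image to the keeper at about (316,20), and the fingers at the bottom. The tool's angle and its y match the bolt. I'll move closer and take a second view to triangulate the height.

```bash
python3 -m handwheel '[[1,0.01,0,0.02,0],[1,0.01,0,0.03,0],[1,0,0,0.02,0],[1,0,0,0,0],[1,0,0,0,0]]'
python3 - <<'E'
from h import *
from scipy.spatial.transform import Rotation as Ro
s=sensors.observe();q=s['orientation'];R=Ro.from_quat([q[1],q[2],q[3],q[0]]).as_matrix()
w=cam('wrist');t=cam('top')
cv2.imwrite('pics/w2.png',w['img'][:,:,::-1])
P=cloud(w)
k=(P[...,2]>.114)&(P[...,2]<.13)&(np.hypot(P[...,0]-.495,P[...,1]-.2045)<.03)&(w['depth']>0)
v,u=np.nonzero(k);print('knob',u.mean(),v.mean(),P[k].mean(0),P[k][:,2].max(),k.sum(),'tool',R.T@(P[k].mean(0)-s['position']),s['position'])
T=cloud(t);k2=(T[...,2]>.114)&(T[...,2]<.13)&(np.hypot(T[...,0]-.495,T[...,1]-.2045)<.03)
v2,u2=np.nonzero(k2)
if len(u2): print('top view',u2.mean(),v2.mean(),len(u2),'tri',tri(w,(u.mean(),v.mean()),t,(u2.mean(),v2.mean())))
# w1 camera: same orientation, previous pixel
E
```

```text
clock: 3.98
position: [0.4748, 0.2131, 0.3356]
orientation: [-0.0, 0.981, -0.192, 0.001]
force: [-0.2, 0.6, -0.5]
opening: 0.0852
grasp_force: 0.0
knob 316.28400597907324 232.14499252615843 [0.4954865  0.20434095 0.11828661] 0.12081629162647499 669 tool [0.02220739 0.00052335 0.217363  ] [0.47481136 0.21307993 0.33562572]
top view 210.76271186440678 263.91525423728814 59 tri (array([0.49486041, 0.20496305, 0.11656582]), np.float64(0.000981926461551453))
```

View pics/w2.png

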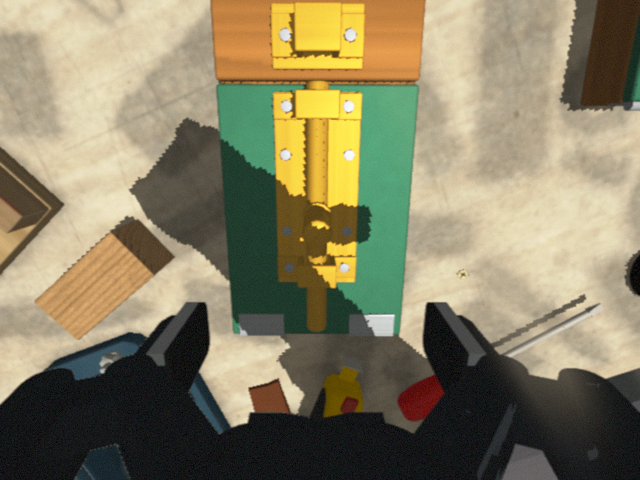

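The second view (knob at about (316,232) px) and the triangulation agree: the knob is at (0.495, 0.2045), its top at about 0.119. That leaves 22 mm forward and 72 mm down, then grip.

```bash
python3 -m handwheel '[[1,0.022,0,0,0],[1,0,0,0.02,0],[1,0,0,0.02,0],[1,0,0,0.02,0],[1,0,0,0.012,0],[1,0,0,0,0],[0,0,0,0,0],[0,0,0,0,0],[0,0,0,0,0],[0,0,0,0,0],[0,0,0,0,0],[0,0,0,0,0]]' 30
```

```text
clock: 5.58
position: [0.4948, 0.2049, 0.2631]
orientation: [0.0, 0.981, -0.192, -0.0]
force: [-0.8, -2.5, 5.0]
opening: 0.0152
grasp_force: 29.7
```

Gripped on the post (15 mm opening, 30 N). Sliding home.

```bash
python3 -m handwheel '[[0,0.005,0,0,0],[0,0.006,0,0,0],[0,0.006,0,0,0],[0,0.006,0,0,0],[0,0.006,0,0,0],[0,0.006,0,0,0],[0,0.005,0,0,0],[0,0,0,0,0]]'
```

```text
clock: 6.58
position: [0.5318, 0.1898, 0.2631]
orientation: [0.0, 0.981, -0.192, -0.0]
force: [-2.6, -1.6, 5.3]
opening: 0.015
grasp_force: 29.7
```

```bash
python3 -m handwheel '[[0,0.004,0,0,0],[0,0.004,0,0,0],[0,0.003,0,0,0],[0,0.003,0,0,0],[0,0,0,0,0]]';python3 -m handwheel '[[0,0.002,0,0,0],[0,0.002,0,0,0],[0,0,0,0,0]]'
```

```text
clock: 7.2
position: [0.5414, 0.1863, 0.2631]
orientation: [0.001, 0.982, -0.191, -0.005]
force: [-10.5, -0.0, 12.0]
opening: 0.0148
grasp_force: 30.5
clock: 7.58
position: [0.5426, 0.1862, 0.263]
orientation: [0.001, 0.982, -0.19, -0.009]
force: [-15.8, 1.5, 18.2]
opening: 0.0147
grasp_force: 31.0
```

Resistance rises after about 51 mm of slide, which fits the end stop. I'll ease off, release, lift and check.

```bash
python3 -m handwheel '[[0,-0.002,0,0,0],[0,-0.001,0,0,0],[1,0,0,0,0],[1,0,0,0,0],[1,0,0,0,0],[1,0,0,0,0],[1,0,0,-0.03,0],[1,-0.02,0,-0.05,0],[1,-0.03,0,-0.05,0],[1,0,0,0,0],[1,0,0,0,0]]'
python3 - <<'E'
from h import *
w=cam('wrist');cv2.imwrite('pics/w3.png',w['img'][:,:,::-1]);P=cloud(w)
k=(P[...,2]>.114)&(P[...,2]<.13)&(np.hypot(P[...,0]-.542,P[...,1]-.186)<.03)&(w['depth']>0)
a=P[k].mean(0);print(a,np.linalg.norm(a[:2]-[.4952,.2044]),k.sum())
# guide and keeper along the bolt axis: brass, high
hsv=cv2.cvtColor(w['img'],cv2.COLOR_RGB2HSV);d=np.array([.926,-.378]);n=np.array([.378,.926])
s=(P[...,:2]-a[:2])@d;l=(P[...,:2]-a[:2])@n
m=(np.abs(l)>.009)&(np.abs(l)<.0125)&(P[...,2]>.068)&(P[...,2]<.09)&(np.abs(s)<.15)
print(np.histogram(s[m],bins=np.arange(-.14,.1,.005)))
E
```

```text
clock: 8.95
position: [0.4994, 0.2031, 0.3924]
orientation: [0.0, 0.981, -0.192, 0.0]
force: [-0.2, 0.0, -0.7]
opening: 0.0853
grasp_force: 0.0
[0.53982153 0.18607218 0.11833382] 0.048238887529551584 434
(array([ 0,  0,  0,  0,  0,  0,  0,  0, 15, 44, 46, 64,  0,  0,  0,  0,  0,
        0,  0,  0,  0,  0,  0,  0,  0,  0,  0,  4,  1,  0, 56, 62, 59, 16,
        0,  0,  0, 55, 79, 70, 78, 74,  8,  0,  0,  0,  0]), array([-1.40000000e-01, -1.35000000e-01, -1.30000000e-01, -1.25000000e-01,
       -1.20000000e-01, -1.15000000e-01, -1.10000000e-01, -1.05000000e-01,
       -1.00000000e-01, -9.50000000e-02, -9.00000000e-02, -8.50000000e-02,
       -8.00000000e-02, -7.50000000e-02, -7.00000000e-02, -6.50000000e-02,
       -6.00000000e-02, -5.50000000e-02, -5.00000000e-02, -4.50000000e-02,
       -4.00000000e-02, -3.50000000e-02, -3.00000000e-02, -2.50000000e-02,
       -2.00000000e-02, -1.50000000e-02, -1.00000000e-02, -5.00000000e-03,
        1.11022302e-16,  5.00000000e-03,  1.00000000e-02,  1.50000000e-02,
        2.00000000e-02,  2.50000000e-02,  3.00000000e-02,  3.50000000e-02,
        4.00000000e-02,  4.50000000e-02,  5.00000000e-02,  5.50000000e-02,
        6.00000000e-02,  6.50000000e-02,  7.00000000e-02,  7.50000000e-02,
        8.00000000e-02,  8.50000000e-02,  9.00000000e-02,  9.50000000e-02]))
```

View pics/w3.png

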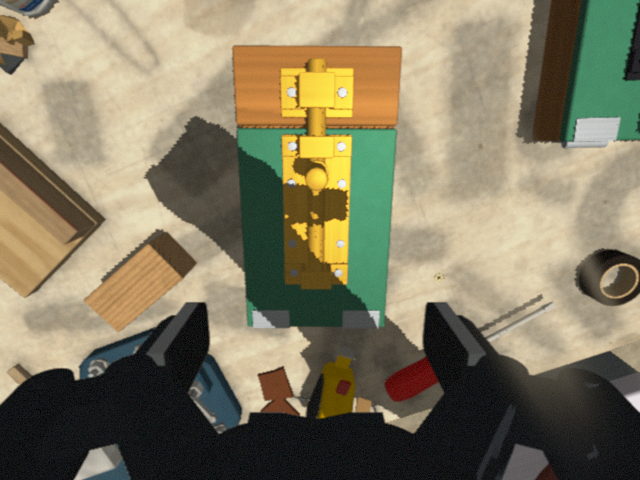

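The picture shows the rod passing through the keeper, its tip at about (316,62) px. The guides and keeper measure −89, +20 and +58 mm from the knob, against −89, +19 and +59 mm expected at fully home. The gripper is open and clear.

```bash
python3 -c "
from station import job
print(job.job_done())"
```

```text
the job is handed in; nothing more can be done
None
```

The brass bolt is fully home through its keeper, within about 1 mm of its end stop by camera. I let go of it, never went near the black bolt, and handed the job in at about 9 s of the 29 s allowed; no verdict came back.

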